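# Clear the cutting stand into the scrap tub and chock two rollers on it

### The arm

A 7-joint arm with a two-finger parallel gripper is mounted at the origin on a cart in front of the work surface, level with it; the furniture and walls round the work are solid. World frame = base frame: x ahead of the robot, y to its left, z up, the work surface at z = 0. Lengths are in m, angles in rad, forces in N, time in s.
With the tool pointing down it reaches from about 0.4 to 0.875 m from the base axis. Payload 19.3 kg.
Tool frame: the origin (TCP) lies midway between the tips of the shut fingers; the grasp point (between the pads) lies 19 mm behind it; z points along the fingers, y is the line along which they close (so a half turn about z gives the same grasp; the last joint's range is limited). The gripper opens to 85 mm and grips with 20 to 120 N. Pads are 22 mm wide; open, the fingers measure 114 mm over their backs; the gripper's body (76 mm by 85 mm) begins 54 mm behind the grasp point. The pads swing forward as they close: fully open they stand 13 mm farther back than shut.
Start: joints at [-1.407, 0.521, -0.036, 1.599, 0.021, 1.021, -0.113], TCP at [0.145, 0.608, 0.231] pointing down, gripper open.
Joint ranges: [-2.91, 2.91], [-0.3, 2.13], [-1.5, 1.42], [0.17, 2.43], [-1.26, 4.41], [0.16, 1.93], [-2.52, 2.52]. Speed limits (rad/s): [1.89, 1.89, 2.39, 2.39, 3.01, 3.01, 3.01].

### API

Orientations are given as [roll, pitch, yaw] about the fixed x, y, z axes, in that order (R = Rz(yaw) Ry(pitch) Rx(roll)).
In Python, from workcell import bot gives the robot as it stands.
- The arm moves only by the tool move_arm, never from a script. Its argument "moves" is a list that holds one entry, the list of rows, each a list of 7 numbers: the opening, from 0 (shut) to 1 (fully open), then the shift along the tool's x, y, z in units of 1000 mm (1.0 is 1000 mm), then the turn, a rotation vector about the tool's x, y, z in units of 2 pi rad (1.0 is 2 pi rad). A call has 1 to 5 rows; each row is the pose to reach, as a shift and turn from the pose commanded when the call began, along the tool's axes at that moment, turning the shorter way round; what a row does not reach only later rows make up. A row lasts 1/10 s, in which the tool goes at most 50 mm and 8.59 degrees, less where a joint would pass 70% of its speed; a pose out of reach is approached as far as the arm can. A call with a number of a shift or a turn outside -1 to 1 is refused whole. A call with a gripper value outside its range is refused whole. The fingers move at their own pace and stop on an object; "force" is the grip in N (left out, the last holds). Time passes only in rows, so rows that repeat a pose let the fingers close. It gives the time, the measured TCP pose, the force, the opening and the grip force at its end, in the units of the state.
- bot.observe(): the state, without advancing time (a new reading comes with each control period).
- bot.grab_frame(name): name is "scene" or "top" or "wrist"; returns the picture (400x640x3 uint8, red, green, blue); there is no depth.
- bot.camera_params(name): a dict with "vertical_fov" (degrees; the focal length in pixels is half the picture's height over the tangent of half this angle, whatever the lens; pixels are square), "cx", "cy" (the principal point, pixels), "R" (3x3) and "t" (3): a world point X has camera coordinates R X + t. Camera axes: x right, y down, z forward; pixel columns grow to the right and rows downward; lengths in m; the calibration is good to about 2 mm. A picture is of the moment at which its call begins: read the wrist's pose just before it. camera_params takes no time and is no camera call; for the wrist camera it gives the pose at the moment of the call.
- bot.job_done(): hands the job in; it is judged then, once.
The state is a dict: "clock": time; "qpos": joint angles; "qd": joint speeds; "joint_efforts": joint torques, N m; "position": TCP position; "tool_rot": TCP orientation; "force": force on the tool from outside, world axes, zero at the start; "moment": the same for the moment, N m; "grip_width": finger opening in m; "finger_force": force on a finger pad.
Only numpy, scipy, OpenCV 4.12 (cv2) and the standard library are available. Lean on these libraries where they do the work, as an engineer would, in place of code of your own. Each camera call takes 0.05 s, during which the arm holds its last target. There are 200 camera calls.

### The job

Clear the sloping stand for the next job: take the lid of the scrap tub by its batten grip, tip it clearly up with its far edge still on the tub, then lift it off and lay it flat on the bench, and after that push every wooden offcut over the stand's open low edge so that it drops into the tub, never lifting an offcut. Then lay the rubber chock flat across the middle of the cleared stand and let go of it. Only after that set the two rollers on the stand with their axes across the slope, the first just uphill of the chock so that it rests against it and the second resting against the first, so that both stay put when released; leave the lid off.

Things in the scene. Friction and masses are not known exactly. Their poses are not given: they have to be found in the camera images.
- stand: fixed stand, its grey top sloping 4 degrees down to an open edge. Origin on the bench under the middle of that edge; +y uphill, x along the edge. Top: x -113 to 113 mm, y 0 to 315 mm, height 100 mm + 0.07 y. Fences 12 mm thick: 20 mm high on both sides, 8 mm at the high end; free between them: 202 mm in x, 301 mm in y. Round things roll towards -y; flat ones stay.
- tub: fixed grey scrap tub below the stand's open edge (about 8 mm gap, on its -y side). Origin on the bench under its centre; axes as the stand's. Outside 264 (x) by 200 (y) by 86 mm high, walls 7 mm, inner floor 7 mm up; 8 mm tabs inside its four corners, 78 mm high, carry the lid. The bench just right of it (-y side) is clear for 210 mm, room for the lid.
- lid: loose plywood lid 242 (x) by 178 (y) by 8 mm, 0.2 kg, lying on the tub's corner tabs inside the rim, 4 mm play, underside 78 mm up, top level with the rim; axes as the tub's. Origin at the centre of its underside. Its grip, the only place to take it: an upright batten 14 mm thick (x), 56 mm long (y), 8 to 35 mm above the underside, at x = -80 mm (towards the robot).
- lid_grip (a point): centre of the lid's batten grip, 22 mm above the lid's underside; axes as the lid's
- lid_far (a point): middle of the lid's far (+x) edge, on its underside, 121 mm from the lid's centre; axes as the lid's
- offcut_1: pine offcut, a plain flat bar 42 (x) by 110 (y) by 19 mm, 0.1 to 0.2 kg, lying on the stand roughly along the slope; origin at the centre of its underside. May be absent.
- offcut_2: as offcut_1, along the slope. May be absent.
- offcut_3: as offcut_1, but lying across the slope, uphill of offcuts 1 and 2. May be absent.
- offcut_4: as offcut_1, but lying across the slope, uphill of offcut_3. May be absent.
- chock: loose black rubber block, 90 (x) by 34 (y) by 26 mm high, 0.16 kg, lying on the bench left of the stand; origin at the centre of its underside
- rest: fixed small wooden rest, 40 (x, along the rollers' axes) by 112 (y) by 16 mm high: rails that make two troughs at y = -28 and 28 mm; origin at the centre of its underside
- roller_1: loose aluminium roller, 44 mm diameter, 60 mm long, about 0.25 kg, flat ends. Origin at the middle of its axis; x along the axis. It starts on the rest left of the stand, its axis 29 mm above the bench; take it by its flat ends (the rest is only 40 mm wide there).
- roller_2: as roller_1, beside it on the rest (axes 56 mm apart)

How it is judged:
By the outcome, as a careful person would: the job done as asked, in the order asked, and still so for the second after the job is handed in, with the robot touching nothing.
Of offcut_1, offcut_2, offcut_3, offcut_4 only 2 to 4 are there at a start; the rules pass over those that are not, and their reading is None.
At some moment in a run one of offcut_1, offcut_2, offcut_3, offcut_4 may be knocked a few centimetres aside while the robot is not near it.
It also fails if it takes over 208 s, if anything falls off the work surface, if the arm or the gripper's body presses on something with over 40 N, if the wrist force passes 120 N, or if a joint passes its speed limit or range.

## Working session

There is one attempt and no reset: what is moved stays moved. The work goes in short steps, Python scripts to look and compute and a tool call to move; the robot and the scene stay as the last step left them, time stands still between calls to the robot, and variables do not carry over. Pictures are saved under pics/ and viewed, at most 14 in all, crops included, and the job is handed in when it is done.

Besides the shell and the picture viewer there is one more tool, called after "Call:" by a JSON object that holds its "fn" and its "kwargs", one argument or row to a line. move_arm: Moves the arm, as the interface text tells. Shifts and turns lie within -1 to 1; 1 stands for 1000 mm of shift or 2 pi rad of turn. Its arguments: {"type":"object","properties":{"moves":{"type":"array"},"force":{"type":"number"}},"required":["moves"]}

```bash
mkdir -p pics; ls
python3 - <<'E'
from workcell import bot
import cv2
print(bot.observe())
for n in ("scene","top"):
    im=bot.grab_frame(n); cv2.imwrite(f"pics/{n}0.png",im[:,:,::-1])
    print(n,bot.camera_params(n))
E
```

```text
pics
{'clock': 0.0, 'qpos': array([-1.40719417,  0.52202357, -0.03630856,  1.59999931,  0.02116962,
        1.02110992, -0.11280959]), 'qd': array([ 0.0013089 , -0.00135732,  0.00050264,  0.00085013, -0.00168915,
       -0.00283494, -0.00206059]), 'joint_efforts': array([-1.46565359e-03, -9.27100182e+01,  1.97923489e+00, -3.69919395e+01,
        1.77752436e-02,  8.40157358e-03, -2.11135250e-05]), 'position': array([0.14475862, 0.60765468, 0.2307231 ]), 'tool_rot': array([-3.14043823e+00,  6.65792051e-05,  2.90773859e+00]), 'force': array([-0.30554717,  0.39019038,  0.18559862]), 'moment': array([ 0.04508002,  0.01843966, -0.03486334]), 'finger_force': 0.0, 'grip_width': 0.08547464219140445}
scene {'vertical_fov': 45.412405826878974, 'cx': 321.9952423894968, 'cy': 203.87716732825677, 'R': array([[ 0.83871169, -0.54457372, -0.00147271],
       [-0.4202404 , -0.64549811, -0.63775402],
       [ 0.34635345,  0.53551064, -0.77023869]]), 't': array([-0.41448995,  0.34746772,  1.13715671])}
top {'vertical_fov': 43.293212844754784, 'cx': 316.5981064679586, 'cy': 193.42270439475269, 'R': array([[ 0.01711244, -0.99964124,  0.02060473],
       [-0.9942777 , -0.01918673, -0.1050891 ],
       [ 0.10544674, -0.0186885 , -0.99424933]]), 't': array([0.06795146, 0.5863937 , 1.23208306])}
```

View pics/scene0.png

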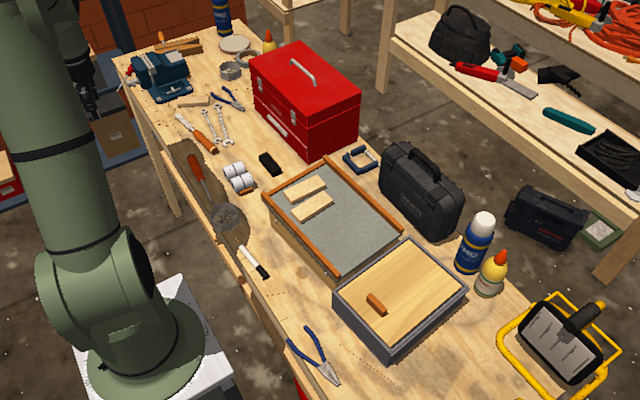

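View pics/top0.png

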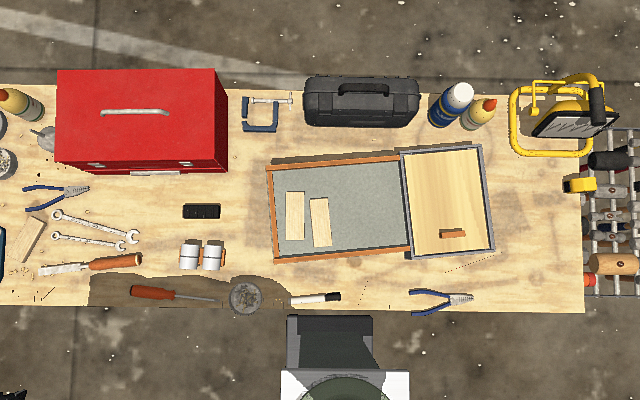

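The scene shows the lidded tub (right) and the stand with two offcuts lying across the slope, top view (295,216) and (320,222). The chock is at (201,211) and the rollers are at (189,256) and (212,256). Now I'll measure them.

```bash
cat > h.py <<'E'
import numpy as np, cv2
from scipy.spatial.transform import Rotation as Ro
from workcell import bot
def ray(P,uv,z):
    """pixel -> world on plane z = n.X form: z float or (a,b,c): z=a+b*x+c*y"""
    f=200/np.tan(np.radians(P["vertical_fov"])/2)
    d=np.array([(uv[0]-P["cx"])/f,(uv[1]-P["cy"])/f,1.]); R=np.array(P["R"]); o=-R.T@P["t"]; d=R.T@d
    a,b,c=z if np.ndim(z) else (z,0,0)
    s=(a+b*o[0]+c*o[1]-o[2])/(d[2]-b*d[0]-c*d[1]); return o+s*d
def proj(P,X):
    f=200/np.tan(np.radians(P["vertical_fov"])/2); c=np.array(P["R"])@X+P["t"]
    return c[:2]/c[2]*f+[P["cx"],P["cy"]]
def blobs(mask,amin):
    cs,_=cv2.findContours(mask.astype(np.uint8),cv2.RETR_EXTERNAL,cv2.CHAIN_APPROX_NONE)
    return [c for c in cs if cv2.contourArea(c)>amin]
def rect(P,c,z):
    """contour -> world-plane min-area rect: centre, size, angle(deg of long side)"""
    w=np.array([ray(P,p[0],z)[:2] for p in c],np.float32)*1000
    b=cv2.boxPoints(cv2.minAreaRect(w)); e=[b[1]-b[0],b[2]-b[1]]; L=[np.linalg.norm(v) for v in e]
    v=e[int(np.argmax(L))]; return b.mean(0).round(1),np.round(sorted(L),1),round(np.degrees(np.arctan2(v[1],v[0]))%180,2)
E
python3 - <<'E'
from h import *
P=bot.camera_params("top"); im=cv2.imread("pics/top0.png"); H=cv2.cvtColor(im,cv2.COLOR_BGR2HSV).astype(int); h,s,v=H[...,0],H[...,1],H[...,2]
for uv in [(297,216),(320,222),(340,190),(201,211),(189,256),(440,190),(450,234),(490,220),(340,160),(365,250),(250,200),(407,240)]: print(uv,H[uv[1],uv[0]])
def roi(m,x0,y0,x1,y1):
    o=np.zeros(m.shape,bool); o[y0:y1,x0:x1]=m[y0:y1,x0:x1]; return o
wood=(s>50)&(v>120)
for n,m,z,a in [("lid",roi(wood,402,146,494,258),.086,2000),("off",roi((s>40)&(v>150),280,180,340,250),.13,200),("grip",roi(s>140,430,222,475,245),.113,50),
  ("chock",roi(v<70,175,195,230,225),.026,200),("roll",roi(s<40,170,235,235,272)&(v>90),.029,100),("top",roi((s<45)&(v>60)&(v<190),270,155,402,260),.11,2000)]:
    for c in blobs(m,a): print(n,cv2.contourArea(c),rect(P,c,z))
E
```

```text
(297, 216) [ 21  61 249]
(320, 222) [ 21  73 249]
(340, 190) [ 30  21 167]
(201, 211) [38 26 40]
(189, 256) [ 10  12 126]
(440, 190) [ 20 101 239]
(450, 234) [ 13 159 215]
(490, 220) [150   2 130]
(340, 160) [ 13 163 216]
(365, 250) [ 14 176 175]
(250, 200) [ 17  93 195]
(407, 240) [30  3 78]
lid 7227.5 (array([ 566.9, -231. ], dtype=float32), array([178.2, 242.3], dtype=float32), np.float32(6.42))
off 826.5 (array([508.1,  70.3], dtype=float32), array([ 42.8, 110.5], dtype=float32), np.float32(6.58))
off 821.5 (array([522.8, 131.4], dtype=float32), array([ 41.2, 107.9], dtype=float32), np.float32(1.14))
grip 112.5 (array([ 487.1, -236.7], dtype=float32), array([13., 59.], dtype=float32), np.float32(96.14))
chock 464.5 (array([534.7, 365.9], dtype=float32), array([32.5, 90. ], dtype=float32), np.float32(91.08))
roll 388.5 (array([422.6, 334.7], dtype=float32), array([42.9, 60.8], dtype=float32), np.float32(176.59))
roll 392.0 (array([423.8, 390.9], dtype=float32), array([43.6, 60.6], dtype=float32), np.float32(176.57))
top 10573.5 (array([542.2,  26.7], dtype=float32), array([202.6, 300.4], dtype=float32), np.float32(95.9))
```

Run:
```python
import cv2
im=cv2.imread("pics/top0.png")
cv2.imwrite("pics/c1.png",cv2.resize(im[135:275,165:505],None,fx=2.35,fy=2.35,interpolation=cv2.INTER_CUBIC))
```

```text
(no output)
```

View pics/c1.png

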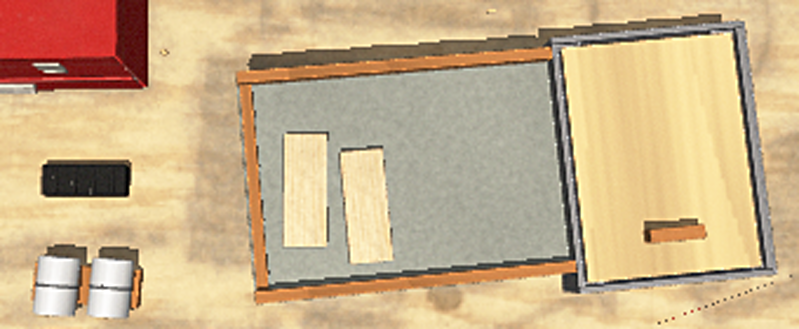

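Sizes match the given dimensions, so the poses are good. The offcuts present are two lying across the slope. Next I work out the first move.

```bash
cat >> h.py <<'E'
def down(yaw,tilt=0):
    """tool-down orientation, tool x at yaw (deg); tilt (deg) about stand x axis"""
    a=np.radians(6.1); return Ro.from_rotvec(np.radians(tilt)*np.array([np.cos(a),np.sin(a),0]))*Ro.from_euler("xyz",[180,0,yaw],degrees=True)
def S(x,y,h=0):
    """stand point (mm) -> world m; h above top"""
    a=np.radians(6.1); return np.array([.557+(x*np.cos(a)-y*np.sin(a))/1e3,-.123+(x*np.sin(a)+y*np.cos(a))/1e3,.1+.07*y/1e3+h/1e3])
def chain(targets,start=None):
    """targets: list of calls, each a list of (pos,Rot); print rows relative to call start"""
    o=bot.observe(); p,R=np.array(o["position"]),Ro.from_euler("xyz",o["tool_rot"])
    for call in targets:
        for q,T in call:
            print(np.r_[R.inv().apply(np.array(q)-p),(R.inv()*T).as_rotvec()/(2*np.pi)].round(4).tolist())
        p,R=np.array(call[-1][0]),call[-1][1]; print('--')
E
python3 - <<'E'
from h import *
g=down(96.4)
chain([[([.42,.30,.23],down(130))],[([.5,.0,.23],g)],[([.487,-.238,.20],g)],[([.487,-.238,.092],g)]])
E
```

```text
[-0.339, -0.2356, 0.0011, -0.0001, 0.0001, 0.1017]
--
[-0.2812, -0.1316, -0.0, 0.0, -0.0, 0.0933]
--
[-0.2351, -0.0394, 0.03, 0.0, 0.0, 0.0]
--
[0.0, -0.0, 0.108, 0.0, 0.0, 0.0]
--
```

Call:
{"fn": "move_arm", "kwargs": {
  "moves": [
    [[1,-0.17,-0.118,0,0,0,0.05],[1,-0.17,-0.118,0,0,0,0.05],[1,-0.17,-0.118,0,0,0,0.05],[1,-0.17,-0.118,0,0,0,0.05],[1,-0.17,-0.118,0,0,0,0.05]]
  ]
}}

```text
clock: 0.6
position: [0.287, 0.4492, 0.2314]
tool_rot: [-3.141, 0.002, 2.587]
force: [-0.7, 0.4, 0.1]
grip_width: 0.0854
finger_force: 0.0
```

Run:
```python
from h import *
print(bot.observe()["qpos"].round(2))
g=down(96.4)
chain([[([.41,.25,.23],down(125))],[([.46,.02,.23],g)],[([.487,-.205,.20],g)],[([.487,-.238,.15],g)]])
```

```text
[-1.17  0.38  0.07  1.85 -0.03  0.92 -0.07]
[-0.2095, -0.1046, 0.0019, -0.0001, 0.0003, 0.0645]
--
[-0.2171, -0.091, -0.0, 0.0, -0.0, 0.0794]
--
[-0.2266, 0.0018, 0.03, 0.0, 0.0, 0.0]
--
[-0.0328, -0.0037, 0.05, 0.0, 0.0, 0.0]
--
```

Call:
{"fn": "move_arm", "kwargs": {
  "moves": [
    [[1,-0.2095,-0.1046,0.002,0,0,0.0645],[1,-0.2095,-0.1046,0.002,0,0,0.0645],[1,-0.2095,-0.1046,0.002,0,0,0.0645],[1,-0.2095,-0.1046,0.002,0,0,0.0645],[1,-0.2095,-0.1046,0.002,0,0,0.0645]]
  ]
}}

```text
clock: 1.1
position: [0.4083, 0.2526, 0.2293]
tool_rot: [-3.141, 0.001, 2.186]
force: [-0.1, 1.1, -0.5]
grip_width: 0.0854
finger_force: 0.0
```

Call:
{"fn": "move_arm", "kwargs": {
  "moves": [
    [[1,-0.217,-0.091,0,0,0,0.0794],[1,-0.217,-0.091,0,0,0,0.0794],[1,-0.217,-0.091,0,0,0,0.0794],[1,-0.217,-0.091,0,0,0,0.0794],[1,-0.217,-0.091,0,0,0,0.0794]]
  ]
}}

```text
clock: 1.6
position: [0.4587, 0.0229, 0.2294]
tool_rot: [3.141, 0.0, 1.686]
force: [0.9, 0.9, 0.0]
grip_width: 0.0851
finger_force: 0.0
```

Call:
{"fn": "move_arm", "kwargs": {
  "moves": [
    [[1,-0.226,0.002,0.03,0,0,0],[1,-0.226,0.002,0.03,0,0,0],[1,-0.226,0.002,0.03,0,0,0],[1,-0.226,0.002,0.03,0,0,0],[1,-0.226,0.002,0.03,0,0,0]]
  ]
}}

```text
clock: 2.1
position: [0.4869, -0.2021, 0.1987]
tool_rot: [-3.141, 0.001, 1.687]
force: [-0.1, 0.8, -0.1]
grip_width: 0.0851
finger_force: 0.0
```

Call:
{"fn": "move_arm", "kwargs": {
  "moves": [
    [[1,-0.036,-0.004,0.04,0,0,0],[1,-0.036,-0.004,0.08,0,0,0],[1,-0.036,-0.004,0.107,0,0,0],[1,-0.036,-0.004,0.107,0,0,0],[0,-0.036,-0.004,0.107,0,0,0]]
  ],
  "force": 60
}}

```text
clock: 2.6
position: [0.4878, -0.2346, 0.0928]
tool_rot: [-3.141, -0.0, 1.69]
force: [0.7, -0.4, 0.8]
grip_width: 0.0733
finger_force: 0.0
```

Call:
{"fn": "move_arm", "kwargs": {
  "moves": [
    [[0,0,0,0,0,0,0],[0,0,0,0,0,0,0],[0,0,0,0,0,0,0],[0,0,0,0,0,0,0],[0,0,0,0,0,0,0]]
  ]
}}

```text
clock: 3.1
position: [0.488, -0.2345, 0.0931]
tool_rot: [3.141, -0.0, 1.689]
force: [-1.8, 3.0, 12.0]
grip_width: 0.0126
finger_force: 58.6
```

Call:
{"fn": "move_arm", "kwargs": {
  "moves": [
    [[0,0,0.002,-0.021,0.01667,0,0],[0,0,0.0065,-0.0415,0.03333,0,0],[0,0,0.0135,-0.0615,0.05,0,0],[0,0,0.0225,-0.0805,0.06667,0,0],[0,0,0.0225,-0.0805,0.06667,0,0]]
  ]
}}

```text
clock: 3.6
position: [0.5098, -0.2327, 0.1744]
tool_rot: [-2.714, 0.002, 1.691]
force: [-12.1, -5.5, 5.5]
grip_width: 0.0127
finger_force: 60.5
```

Run:
```python
from h import *
cv2.imwrite("pics/s1.png",bot.grab_frame("scene")[200:400,230:530,::-1].repeat(2,0).repeat(2,1))
```

```text
(no output)
```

View pics/s1.png

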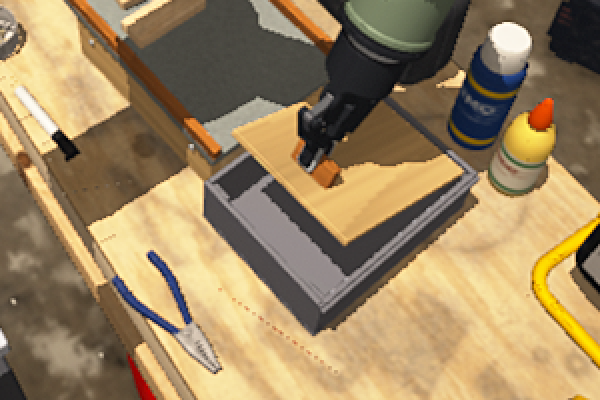

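The lid is tipped about 24° with its far edge still seated at (470,170) in the crop. Before the lift I check the lay-down spot against the yellow lamp.

Run:
```python
from h import *
P=bot.camera_params("top")
for uv in [(512,150),(515,90),(560,152),(566,185)]: print(uv,ray(P,uv,0)[:2].round(3))
a=np.radians(6.4); M=np.array([[np.cos(a),-np.sin(a)],[np.sin(a),np.cos(a)]])
c=np.array([.567,-.231])+M@[0,-.205]
for k in [(.121,.089),(.121,-.089),(-.121,-.089),(-.121,.089)]: print(proj(P,np.r_[c+M@k,0]).round(),(c+M@k).round(3))
g=down(96.4); T=Ro.from_euler("xyz",bot.observe()["tool_rot"])
q=np.array([.488,-.235,0])+np.r_[M@[0,-.205],0]; print(q)
chain([[([.508,-.233,.27],T)],[([.490,-.237,.24],g)],[([q[0],q[1],.20],g)],[([q[0],q[1],.017],g)]])
```

```text
(512, 150) [ 0.712 -0.43 ]
(515, 90) [ 0.873 -0.442]
(560, 152) [ 0.709 -0.556]
(566, 185) [ 0.623 -0.569]
[475. 154.] [ 0.7   -0.333]
[542. 148.] [ 0.72 -0.51]
[555. 240.] [ 0.48  -0.537]
[487. 247.] [ 0.46 -0.36]
[ 0.51085113 -0.43872242  0.        ]
[-0.0, -0.0408, -0.0875, 0.0, 0.0, 0.0]
--
[-0.0018, -0.0044, 0.0349, -0.0675, 0.0005, 0.001]
--
[-0.2028, -0.0018, 0.04, 0.0, 0.0, 0.0]
--
[0.0, -0.0, 0.183, 0.0, 0.0, 0.0]
--
```

Run:
```python
from h import *
g=down(96.4); T=Ro.from_euler("xyz",bot.observe()["tool_rot"])
chain([[([.508,-.233,.27],T)],[([.455,-.241,.24],g)],[([.475,-.441,.16],g)],[([.475,-.441,.025],g)]])
```

```text
[-0.0, -0.0408, -0.0875, 0.0, 0.0, 0.0]
--
[-0.0016, -0.0365, 0.0494, -0.0675, 0.0005, 0.001]
--
[-0.201, -0.0024, 0.08, 0.0, 0.0, 0.0]
--
[0.0, -0.0, 0.135, 0.0, 0.0, 0.0]
--
```

Call:
{"fn": "move_arm", "kwargs": {
  "moves": [
    [[0,0,-0.01,-0.02,0,0,0],[0,0,-0.022,-0.047,0,0,0],[0,0,-0.0408,-0.0875,0,0,0],[0,0,-0.0408,-0.0875,0,0,0],[0,0,-0.0408,-0.0875,0,0,0]]
  ]
}}

```text
clock: 4.15
position: [0.5085, -0.2321, 0.2698]
tool_rot: [-2.724, 0.0, 1.69]
force: [0.3, -0.3, -1.9]
grip_width: 0.0125
finger_force: 60.5
```

Call:
{"fn": "move_arm", "kwargs": {
  "moves": [
    [[0,0,-0.01,0.012,-0.017,0,0],[0,0,-0.019,0.024,-0.034,0,0],[0,0,-0.028,0.036,-0.051,0,0],[0,-0.0016,-0.0365,0.0494,-0.0675,0,0.001],[0,-0.0016,-0.0365,0.0494,-0.0675,0,0.001]]
  ]
}}

```text
clock: 4.65
position: [0.451, -0.2405, 0.2378]
tool_rot: [3.136, -0.001, 1.679]
force: [0.6, -0.6, -1.8]
grip_width: 0.0128
finger_force: 60.5
```

Call:
{"fn": "move_arm", "kwargs": {
  "moves": [
    [[0,-0.03,0,0,0,0,0],[0,-0.075,0,0,0,0,0],[0,-0.12,0,0.02,0,0,0],[0,-0.165,-0.001,0.05,0,0,0],[0,-0.201,-0.0024,0.08,0,0,0]]
  ]
}}

```text
clock: 5.15
position: [0.4762, -0.4409, 0.1578]
tool_rot: [3.137, 0.0, 1.684]
force: [1.9, -0.3, -1.9]
grip_width: 0.0127
finger_force: 60.5
```

Call:
{"fn": "move_arm", "kwargs": {
  "moves": [
    [[0,0,0,0.02,0,0,0],[0,0,0,0.06,0,0,0],[0,0,0,0.1,0,0,0],[0,0,0,0.125,0,0,0],[0,0,0,0.135,0,0,0]]
  ]
}}

```text
clock: 5.65
position: [0.4754, -0.4378, 0.021]
tool_rot: [3.141, -0.003, 1.684]
force: [-0.8, -0.2, -1.3]
grip_width: 0.0126
finger_force: 60.5
```

Call:
{"fn": "move_arm", "kwargs": {
  "moves": [
    [[0,0,0,0.003,0,0,0],[0,0,0,0.005,0,0,0],[0,0,0,0.006,0,0,0],[0,0,0,0.006,0,0,0]]
  ]
}}

```text
clock: 6.05
position: [0.4772, -0.4398, 0.0199]
tool_rot: [3.135, 0.002, 1.683]
force: [0.2, 0.1, -1.7]
grip_width: 0.0128
finger_force: 60.5
```

Call:
{"fn": "move_arm", "kwargs": {
  "moves": [
    [[0,0,0,0.002,0,0,0],[0,0,0,0.004,0,0,0],[0,0,0,0.004,0,0,0]]
  ]
}}

```text
clock: 6.35
position: [0.4771, -0.4396, 0.0153]
tool_rot: [3.136, 0.002, 1.683]
force: [0.1, -0.4, 1.4]
grip_width: 0.0126
finger_force: 61.1
```

Call:
{"fn": "move_arm", "kwargs": {
  "moves": [
    [[0,0,0,0.001,0,0,0],[0.4,0,0,0.001,0,0,0],[0.5,0,0,0.001,0,0,0],[0.5,0,0,-0.01,0,0,0],[0.5,0,0,-0.05,0,0,0]]
  ]
}}

```text
clock: 6.85
position: [0.4751, -0.4381, 0.0629]
tool_rot: [3.14, -0.002, 1.683]
force: [1.0, 1.1, 1.0]
grip_width: 0.0428
finger_force: 0.0
```

Call:
{"fn": "move_arm", "kwargs": {
  "moves": [
    [[0.6,0,0,-0.04,0,0,0],[0.6,0,0,-0.09,0,0,0],[0.6,0,0,-0.14,0,0,0],[0.6,0.04,0,-0.16,0,0,0],[0.6,0.09,0,-0.16,0,0,0]]
  ]
}}

```text
clock: 7.35
position: [0.4657, -0.3514, 0.2284]
tool_rot: [3.132, 0.005, 1.68]
force: [1.8, 0.2, -1.5]
grip_width: 0.0506
finger_force: 0.0
```

Run:
```python
from h import *
im=bot.grab_frame("top"); cv2.imwrite("pics/top2.png",im[:,:,::-1]); P=bot.camera_params("top")
H=cv2.cvtColor(im,cv2.COLOR_RGB2HSV).astype(int); h,s,v=H[...,0],H[...,1],H[...,2]
m=np.zeros(s.shape,bool); r=(slice(160,262),slice(272,402)); m[r]=((s>40)&(v>150)&(h>17))[r]
for c in blobs(m,200): print("off",rect(P,c,.133))
print(bot.observe()["grip_width"])
```

```text
off (array([507.6,  70.8], dtype=float32), array([ 43.6, 109.5], dtype=float32), np.float32(6.54))
off (array([522.6, 131.3], dtype=float32), array([ 41.1, 107.7], dtype=float32), np.float32(1.14))
0.05109406021319591
```

View pics/top2.png

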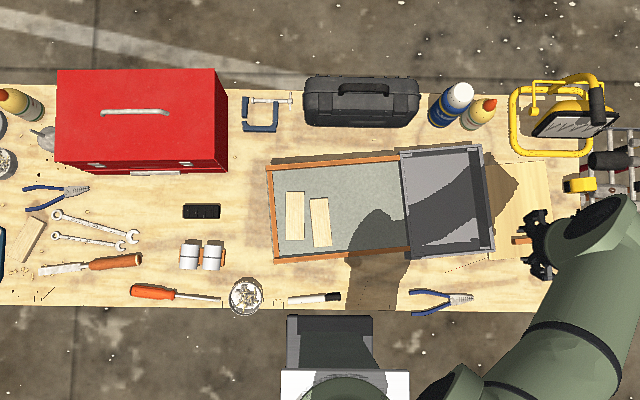

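The lid lies flat on the bench right of the tub, at about (520,210). The two offcuts are unmoved at (295,216) and (320,222). Now the push, starting between the upper offcut and the high fence with the tips above the fence.

Run:
```python
from h import *
g=down(96.1); x=-10
def p(y,z): q=S(x,y); q[2]=z; return (q,g)
def q(y,h): return (S(x,y,h),g)
chain([[p(-80,.23)],[p(160,.22)],[p(296,.2)],[p(296,.129)],[p(290,.129),p(280,.129),p(265,.128)],[q(y,h) for y,h in [(252,8),(238,5),(224,2),(210,2),(196,2)]],[q(196-15*i,2) for i in range(1,6)]])
```

```text
[0.1268, 0.1054, -0.0029, 0.0012, -0.0004, 0.0015]
--
[0.24, 0.0, 0.01, 0.0, 0.0, 0.0]
--
[0.136, 0.0, 0.02, 0.0, 0.0, 0.0]
--
[0.0, -0.0, 0.071, 0.0, 0.0, 0.0]
--
[-0.006, 0.0, 0.0, 0.0, 0.0, 0.0]
[-0.016, -0.0, -0.0, 0.0, 0.0, 0.0]
[-0.031, -0.0, 0.001, 0.0, 0.0, 0.0]
--
[-0.013, -0.0, 0.0024, 0.0, 0.0, 0.0]
[-0.027, 0.0, 0.0063, 0.0, 0.0, 0.0]
[-0.041, -0.0, 0.0103, 0.0, 0.0, 0.0]
[-0.055, 0.0, 0.0113, 0.0, 0.0, 0.0]
[-0.069, -0.0, 0.0123, 0.0, 0.0, 0.0]
--
[-0.015, 0.0, 0.001, 0.0, 0.0, 0.0]
[-0.03, 0.0, 0.0021, 0.0, 0.0, 0.0]
[-0.045, 0.0, 0.0032, 0.0, 0.0, 0.0]
[-0.06, 0.0, 0.0042, 0.0, 0.0, 0.0]
[-0.075, 0.0, 0.0052, 0.0, 0.0, 0.0]
--
```

Call:
{"fn": "move_arm", "kwargs": {
  "moves": [
    [[0.6,0.04,0.033,-0.003,0,0,0],[0.6,0.08,0.066,-0.003,0,0,0],[0.6,0.127,0.105,-0.003,0,0,0.0015],[0.6,0.127,0.105,-0.003,0,0,0.0015],[0.6,0.127,0.105,-0.003,0.001,0,0.0015]]
  ]
}}

```text
clock: 7.9
position: [0.5568, -0.2093, 0.2284]
tool_rot: [-3.141, 0.001, 1.678]
force: [-1.1, -0.8, -0.2]
grip_width: 0.051
finger_force: 0.0
```

Call:
{"fn": "move_arm", "kwargs": {
  "moves": [
    [[0.6,0.05,0,0.002,0,0,0],[0.6,0.1,0,0.004,0,0,0],[0.6,0.15,0,0.006,0,0,0],[0.6,0.2,0,0.008,0,0,0],[0.6,0.24,0,0.01,0,0,0]]
  ]
}}

```text
clock: 8.4
position: [0.5301, 0.0279, 0.2183]
tool_rot: [-3.141, 0.001, 1.673]
force: [0.9, -0.1, -0.0]
grip_width: 0.051
finger_force: 0.0
```

Call:
{"fn": "move_arm", "kwargs": {
  "moves": [
    [[0.6,0.05,0,0.005,0,0,0],[0.6,0.095,0,0.01,0,0,0],[0.6,0.136,0,0.02,0,0,0],[0.6,0.136,0,0.02,0,0,0],[0.6,0.136,0,0.02,0,0,0]]
  ]
}}

```text
clock: 8.9
position: [0.5169, 0.1611, 0.1978]
tool_rot: [-3.14, 0.002, 1.674]
force: [0.3, -0.3, 0.9]
grip_width: 0.0515
finger_force: 0.0
```

Run:
```python
from h import *
g=down(96.1); x=-10
print(bot.observe()["position"])
def p(y,z): q=S(x,y); q[2]=z; return (q,g)
chain([[p(296,.2)],[p(296,.129)]])
```

```text
[0.5168735  0.1610861  0.19780562]
[0.0093, -0.0003, -0.0022, -0.0002, 0.0003, -0.0005]
--
[0.0, -0.0, 0.071, 0.0, 0.0, 0.0]
--
```

Call:
{"fn": "move_arm", "kwargs": {
  "moves": [
    [[0.6,0.009,0,0.01,0,0,0],[0.6,0.009,0,0.03,0,0,0],[0.6,0.009,0,0.05,0,0,0],[0.6,0.009,0,0.05,0,0,0]]
  ]
}}

```text
clock: 9.3
position: [0.515, 0.1694, 0.1456]
tool_rot: [-3.137, 0.003, 1.672]
force: [0.1, 0.6, 0.6]
grip_width: 0.0514
finger_force: 0.0
```

Call:
{"fn": "move_arm", "kwargs": {
  "moves": [
    [[0.6,0,0,0.006,0,0,0],[0.6,0,0,0.012,0,0,0],[0.6,0,0,0.0165,0,0,0],[0.6,0,0,0.0165,0,0,0]]
  ]
}}

```text
clock: 9.7
position: [0.5158, 0.1708, 0.1309]
tool_rot: [-3.14, 0.001, 1.674]
force: [0.5, -0.3, -0.5]
grip_width: 0.0511
finger_force: 0.0
```

Run:
```python
from h import *
cv2.imwrite("pics/s2.png",bot.grab_frame("scene")[120:300,230:430,::-1].repeat(3,0).repeat(3,1))
print(bot.observe()["position"],bot.observe()["force"])
```

```text
[0.51589014 0.17083611 0.13120276] [-0.06253456  0.27838946  0.22039715]
```

View pics/s2.png

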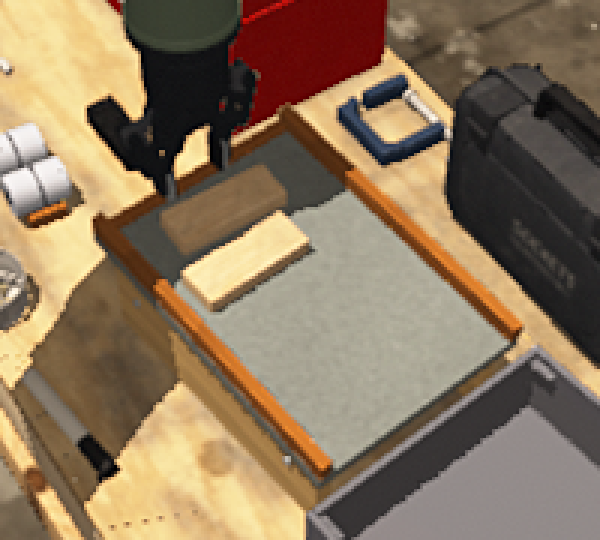

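The fingers are behind the upper offcut, at about (190,180) in the crop. Now pushing.

Call:
{"fn": "move_arm", "kwargs": {
  "moves": [
    [[0.6,-0.006,0,0.002,0,0,0],[0.6,-0.012,0,0.004,0,0,0],[0.6,-0.02,0,0.007,0,0,0],[0.6,-0.03,0,0.009,0,0,0],[0.6,-0.04,0,0.011,0,0,0]]
  ]
}}

```text
clock: 10.25
position: [0.5202, 0.1302, 0.1202]
tool_rot: [-3.141, 0.001, 1.674]
force: [-1.0, 3.3, 3.0]
grip_width: 0.0512
finger_force: 1.6
```

Call:
{"fn": "move_arm", "kwargs": {
  "moves": [
    [[0.6,-0.012,0,0.0008,0,0,0],[0.6,-0.024,0,0.0016,0,0,0],[0.6,-0.036,0,0.0024,0,0,0],[0.6,-0.048,0,0.0033,0,0,0],[0.6,-0.06,0,0.0042,0,0,0]]
  ]
}}

```text
clock: 10.75
position: [0.5263, 0.0703, 0.1161]
tool_rot: [-3.141, 0.001, 1.674]
force: [0.3, 1.7, -0.5]
grip_width: 0.0515
finger_force: 0.9
```

Call:
{"fn": "move_arm", "kwargs": {
  "moves": [
    [[0.6,-0.013,0,0.001,0,0,0],[0.6,-0.026,0,0.002,0,0,0],[0.6,-0.039,0,0.003,0,0,0],[0.6,-0.052,0,0.0037,0,0,0],[0.6,-0.065,0,0.0047,0,0,0]]
  ]
}}

```text
clock: 11.25
position: [0.5329, 0.0055, 0.1114]
tool_rot: [-3.14, 0.001, 1.674]
force: [0.6, 2.7, 2.0]
grip_width: 0.0509
finger_force: 1.4
```

Run:
```python
from h import *
im=bot.grab_frame("scene"); cv2.imwrite("pics/s3.png",im[120:320,230:480,::-1].repeat(3,0).repeat(3,1))
o=bot.observe();print(o["position"],o["force"])
```

```text
[0.53295122 0.00317268 0.11141051] [-1.00043614 -4.0259095   0.39794843]
```

View pics/s3.png

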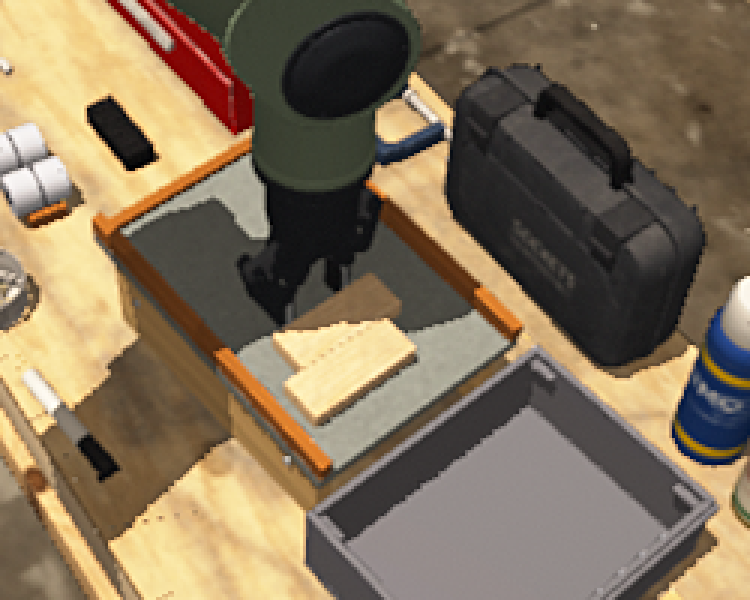

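Both offcuts are moving together, front one at (350,365), roughly square to the slope. I continue to the edge.

Call:
{"fn": "move_arm", "kwargs": {
  "moves": [
    [[0.6,-0.013,0,0.0009,0,0,0],[0.6,-0.026,0,0.0018,0,0,0],[0.6,-0.039,0,0.0027,0,0,0],[0.6,-0.052,0,0.0036,0,0,0],[0.6,-0.065,0,0.0045,0,0,0]]
  ]
}}

```text
clock: 11.8
position: [0.5396, -0.0592, 0.1069]
tool_rot: [-3.14, 0.001, 1.674]
force: [-0.7, 0.5, 0.3]
grip_width: 0.0512
finger_force: 0.6
```

Call:
{"fn": "move_arm", "kwargs": {
  "moves": [
    [[0.6,-0.013,0,0.0009,0,0,0],[0.6,-0.026,0,0.0018,0,0,0],[0.6,-0.039,0,0.0027,0,0,0],[0.6,-0.052,0,0.0036,0,0,0],[0.6,-0.065,0,0.0045,0,0,0]]
  ]
}}

```text
clock: 12.3
position: [0.5463, -0.1238, 0.1026]
tool_rot: [-3.141, 0.001, 1.674]
force: [0.6, -0.0, -0.3]
grip_width: 0.0512
finger_force: 0.0
```

Run:
```python
from h import *
im=bot.grab_frame("scene"); cv2.imwrite("pics/s4.png",im[160:360,270:500,::-1].repeat(3,0).repeat(3,1))
o=bot.observe();print(o["position"],o["force"])
```

```text
[ 0.54626724 -0.12613014  0.10263839] [-1.29735989 -2.67619478  0.23466957]
```

View pics/s4.png

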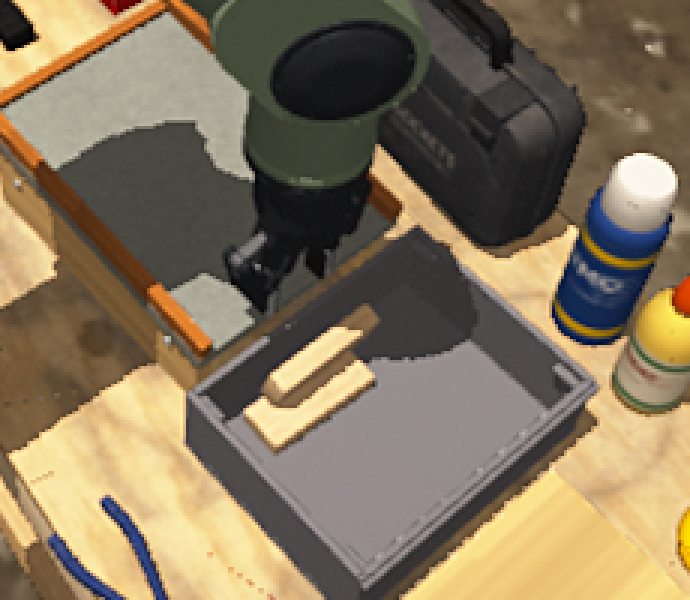

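Both offcuts are in the tub, at (310,390) in the crop, and the stand is clear. Next is the chock.

Run:
```python
from h import *
im=bot.grab_frame("top"); P=bot.camera_params("top")
H=cv2.cvtColor(im,cv2.COLOR_RGB2HSV).astype(int); v=H[...,2]
m=np.zeros(v.shape,bool); m[195:225,175:230]=(v<70)[195:225,175:230]
for c in blobs(m,200): print(rect(P,c,.026))
for uv in [(228,172),(160,175),(60,165)]: print(ray(P,uv,0)[:2])
print(bot.observe()["qpos"].round(2))
g=down(91.1); q=bot.observe()["position"]
chain([[([q[0],q[1],.23],down(95.9))],[([.54,.12,.23],g)],[([.535,.366,.2],g)],[([.535,.366,.005],g)]])
```

```text
(array([534.7, 365.8], dtype=float32), array([32.5, 89.9], dtype=float32), np.float32(91.08))
[0.63916896 0.30645319]
[0.62792058 0.47952257]
[0.64858565 0.73449936]
[-0.15  0.63  0.39  1.89 -0.35  0.68  0.54]
[-0.0003, -0.0001, -0.1274, -0.0002, 0.0003, -0.0003]
--
[0.2442, 0.019, 0.0, 0.0, -0.0, 0.0133]
--
[0.2461, -0.0003, 0.03, 0.0, 0.0, 0.0]
--
[0.0, -0.0, 0.195, 0.0, 0.0, 0.0]
--
```

Call:
{"fn": "move_arm", "kwargs": {
  "moves": [
    [[0.6,0,0,-0.04,0,0,0],[0.6,0,0,-0.085,0,0,0],[0.6,0,0,-0.127,0,0,0],[0.6,0.03,0,-0.127,0,0,0],[0.6,0.06,0,-0.127,0,0,0]]
  ]
}}

```text
clock: 12.9
position: [0.5405, -0.0621, 0.2308]
tool_rot: [3.14, 0.001, 1.673]
force: [0.8, -0.1, -1.1]
grip_width: 0.0511
finger_force: 0.0
```

Call:
{"fn": "move_arm", "kwargs": {
  "moves": [
    [[0.7,0.045,0.005,0,0,0,0.003],[0.7,0.09,0.01,0,0,0,0.007],[0.7,0.14,0.015,0,0,0,0.01],[0.7,0.184,0.019,0,0,0,0.0133],[0.7,0.23,0.019,0,0,0,0.0133]]
  ]
}}

```text
clock: 13.4
position: [0.5351, 0.1703, 0.2293]
tool_rot: [-3.141, 0.001, 1.59]
force: [0.8, -0.4, -0.3]
grip_width: 0.0597
finger_force: 0.0
```

Call:
{"fn": "move_arm", "kwargs": {
  "moves": [
    [[0.7,0.045,0,0.005,0,0,0],[0.7,0.09,0,0.01,0,0,0],[0.7,0.135,0,0.02,0,0,0],[0.7,0.17,0,0.03,0,0,0],[0.7,0.2,0,0.03,0,0,0]]
  ]
}}

```text
clock: 13.9
position: [0.5299, 0.3704, 0.1974]
tool_rot: [-3.139, 0.002, 1.592]
force: [-0.1, -0.2, -0.7]
grip_width: 0.0599
finger_force: 0.0
```

Run:
```python
from h import *
g=down(91.1); q=bot.observe()["position"]; print(q)
chain([[([.535,.366,.08],g)],[([.535,.366,.005],g)]])
```

```text
[0.52989333 0.370433   0.19741304]
[-0.0043, 0.0054, 0.1174, -0.0005, 0.0003, 0.0004]
--
[0.0, -0.0, 0.075, 0.0, 0.0, 0.0]
--
```

Call:
{"fn": "move_arm", "kwargs": {
  "moves": [
    [[0.7,-0.0045,0.005,0.04,0,0,0],[0.7,-0.0045,0.005,0.08,0,0,0],[0.7,-0.0045,0.005,0.117,0,0,0],[0.7,-0.0045,0.005,0.145,0,0,0],[0.7,-0.0045,0.005,0.155,0,0,0]]
  ]
}}

```text
clock: 14.4
position: [0.5348, 0.3629, 0.0412]
tool_rot: [-3.137, 0.003, 1.591]
force: [-0.5, 0.1, 0.0]
grip_width: 0.0598
finger_force: 0.0
```

Call:
{"fn": "move_arm", "kwargs": {
  "moves": [
    [[0.7,0,0,0.02,0,0,0],[0.7,0,0,0.036,0,0,0],[0.7,0,0,0.036,0,0,0]]
  ]
}}

```text
clock: 14.7
position: [0.5355, 0.363, 0.0067]
tool_rot: [-3.139, 0.003, 1.591]
force: [-0.5, -0.2, -0.0]
grip_width: 0.0598
finger_force: 0.0
```

Call:
{"fn": "move_arm", "kwargs": {
  "moves": [
    [[0.6,0.003,0,0,0,0,0],[0.3,0.003,0,0,0,0,0],[0.2,0.003,0,0,0,0,0],[0.1,0.003,0,0,0,0,0],[0,0.003,0,0,0,0,0]]
  ],
  "force": 50
}}

```text
clock: 15.2
position: [0.5368, 0.3671, 0.0094]
tool_rot: [3.141, -0.0, 1.591]
force: [-1.1, 1.1, 5.9]
grip_width: 0.0329
finger_force: 50.5
```

Call:
{"fn": "move_arm", "kwargs": {
  "moves": [
    [[0,0,0,0,0,0,0],[0,0,0,0,0,0,0],[0,0,0,0,0,0,0]]
  ]
}}

```text
clock: 15.5
position: [0.5368, 0.3671, 0.0094]
tool_rot: [3.141, -0.0, 1.591]
force: [-0.8, 1.2, 6.3]
grip_width: 0.0329
finger_force: 50.5
```

Run:
```python
from h import *
o=bot.observe(); q=o["position"]; print(q,o["tool_rot"],o["grip_width"])
g=down(91.1); t=down(6.1,4)
def w(h): return S(0,152)+np.array([0,0,h/1e3])
chain([[([q[0],q[1],.2],g)],[([.535,.25,.23],down(70))],[(w(110),down(30))],[(w(80),t)],[(w(15),t)]])
print(w(0))
```

```text
[0.53682154 0.3671249  0.0094022 ] [ 3.14109906e+00 -2.18824124e-04  1.59073388e+00] 0.032866856246576356
[0.0, 0.0001, -0.1906, 0.0001, -0.0, 0.0001]
--
[-0.1171, -0.0041, -0.03, 0.0, -0.0, 0.0586]
--
[-0.2065, 0.0814, 0.0094, -0.0, -0.0, 0.1111]
--
[0.0, -0.0, 0.03, 0.0109, 0.0023, 0.0664]
--
[-0.0, 0.0045, 0.0648, 0.0, 0.0, 0.0]
--
[0.54084786 0.02813937 0.11064   ]
```

Call:
{"fn": "move_arm", "kwargs": {
  "moves": [
    [[0,0,0,-0.02,0,0,0],[0,0,0,-0.06,0,0,0],[0,0,0,-0.1,0,0,0],[0,0,0,-0.145,0,0,0],[0,0,0,-0.19,0,0,0]]
  ]
}}

```text
clock: 16.0
position: [0.5363, 0.3664, 0.2006]
tool_rot: [-3.141, 0.001, 1.59]
force: [0.6, 0.3, -1.1]
grip_width: 0.033
finger_force: 50.1
```

Call:
{"fn": "move_arm", "kwargs": {
  "moves": [
    [[0,-0.02,-0.001,-0.01,0,0,0.01],[0,-0.05,-0.002,-0.02,0,0,0.025],[0,-0.085,-0.003,-0.03,0,0,0.04],[0,-0.117,-0.004,-0.03,0,0,0.0586],[0,-0.117,-0.004,-0.03,0,0,0.0586]]
  ]
}}

```text
clock: 16.5
position: [0.5354, 0.245, 0.2297]
tool_rot: [3.141, 0.001, 1.213]
force: [1.4, -0.0, -1.9]
grip_width: 0.033
finger_force: 50.2
```

Call:
{"fn": "move_arm", "kwargs": {
  "moves": [
    [[0,-0.04,0.016,0.002,0,0,0.02],[0,-0.082,0.032,0.004,0,0,0.043],[0,-0.124,0.048,0.006,0,0,0.066],[0,-0.166,0.065,0.008,0,0,0.089],[0,-0.2065,0.0814,0.0094,0,0,0.111]]
  ]
}}

```text
clock: 17.0
position: [0.5406, 0.0262, 0.2197]
tool_rot: [3.141, 0.0, 0.52]
force: [2.0, 0.5, -1.5]
grip_width: 0.0324
finger_force: 50.1
```

Call:
{"fn": "move_arm", "kwargs": {
  "moves": [
    [[0,0,0,0.01,0.003,0.001,0.02],[0,0,0,0.02,0.007,0.0015,0.042],[0,0,0,0.03,0.0109,0.0023,0.0664],[0,0,0,0.03,0.0109,0.0023,0.0664],[0,0,0,0.03,0.0109,0.0023,0.0664]]
  ]
}}

```text
clock: 17.5
position: [0.5409, 0.0277, 0.1895]
tool_rot: [-3.074, 0.001, 0.112]
force: [0.2, 0.3, -0.5]
grip_width: 0.0329
finger_force: 50.2
```

Run:
```python
from h import *
o=bot.observe(); q=o["position"]; print(q,o["tool_rot"],o["grip_width"],o["qpos"].round(2))
t=down(6.1,4); print(t.as_euler("xyz"))
def w(h): return S(0,152)+np.array([0,0,h/1e3])
chain([[(w(20),t)],[(w(10),t)]])
```

```text
[0.54085324 0.02769013 0.18952267] [-3.07389390e+00  7.20005801e-04  1.11794030e-01] 0.03285979133665818 [-0.67  0.58  0.8   1.89 -0.6   0.93 -1.03]
[-3.07177948  0.          0.10646508]
[0.0001, 0.0035, 0.0588, 0.0003, 0.0002, 0.0008]
--
[-0.0, 0.0007, 0.01, 0.0, 0.0, 0.0]
--
```

Call:
{"fn": "move_arm", "kwargs": {
  "moves": [
    [[0,0,0.001,0.02,0,0,0.0008],[0,0,0.0025,0.045,0,0,0.0008],[0,0,0.0035,0.059,0,0,0.0008],[0,0,0.0039,0.064,0,0,0.0008],[0,0,0.0039,0.064,0,0,0.0008]]
  ]
}}

```text
clock: 18.0
position: [0.5407, 0.0281, 0.1251]
tool_rot: [-3.074, 0.002, 0.104]
force: [0.2, 0.2, -1.2]
grip_width: 0.0327
finger_force: 50.2
```

Call:
{"fn": "move_arm", "kwargs": {
  "moves": [
    [[0,0,0,0.001,0,0,0],[0,0,0,0.002,0,0,0],[0,0,0,0.003,0,0,0],[0,0,0,0.003,0,0,0]]
  ]
}}

```text
clock: 18.4
position: [0.5407, 0.0283, 0.1221]
tool_rot: [-3.073, 0.001, 0.103]
force: [-0.2, 0.3, -1.1]
grip_width: 0.0327
finger_force: 50.2
```

Expected contact is near z ≈ 0.120.

Call:
{"fn": "move_arm", "kwargs": {
  "moves": [
    [[0,0,0,0.001,0,0,0],[0,0,0,0.002,0,0,0],[0,0,0,0.002,0,0,0]]
  ]
}}

```text
clock: 18.7
position: [0.5406, 0.0284, 0.1202]
tool_rot: [-3.073, 0.001, 0.102]
force: [-1.8, 1.2, 5.5]
grip_width: 0.0326
finger_force: 51.0
```

Call:
{"fn": "move_arm", "kwargs": {
  "moves": [
    [[0,0,0,0.0005,0,0,0],[0,0,0,0.001,0,0,0],[0,0,0,0.001,0,0,0]]
  ]
}}

```text
clock: 19.0
position: [0.5406, 0.0284, 0.1201]
tool_rot: [-3.072, 0.001, 0.102]
force: [-9.2, 0.8, 27.3]
grip_width: 0.0326
finger_force: 53.7
```

Call:
{"fn": "move_arm", "kwargs": {
  "moves": [
    [[0,0,0,-0.0012,0,0,0],[0.55,0,0,-0.0012,0,0,0],[0.65,0,0,-0.0012,0,0,0],[0.65,0,0,-0.0012,0,0,0],[0.65,0,0,-0.01,0,0,0]]
  ]
}}

```text
clock: 19.5
position: [0.5401, 0.0278, 0.1285]
tool_rot: [-3.074, 0.003, 0.102]
force: [0.5, 0.4, 1.3]
grip_width: 0.0558
finger_force: 0.0
```

Call:
{"fn": "move_arm", "kwargs": {
  "moves": [
    [[0.65,0,0,-0.03,0,0,0],[0.65,0,0,-0.07,0,0,0],[0.65,0,0,-0.1,0,0,0],[0.65,0,0,-0.11,0,0,0],[0.65,0,0,-0.11,0,0,0]]
  ]
}}

```text
clock: 20.0
position: [0.5421, 0.0203, 0.24]
tool_rot: [-3.073, -0.001, 0.102]
force: [0.0, -0.3, -0.5]
grip_width: 0.0555
finger_force: 0.0
```

Run:
```python
from h import *
g=down(86.6)
chain([[([.50,.13,.23],down(45))],[([.44,.30,.23],g)],[([.4226,.3347,.10],g)],[([.4226,.3347,.006],g)]])
```

```text
[-0.0306, -0.1125, 0.0177, -0.0105, -0.0039, -0.1086]
--
[0.0778, -0.1626, -0.0, -0.0, 0.0, -0.1156]
--
[0.0336, -0.0194, 0.13, 0.0, 0.0, 0.0]
--
[0.0, -0.0, 0.094, 0.0, 0.0, 0.0]
--
```

Call:
{"fn": "move_arm", "kwargs": {
  "moves": [
    [[0.8,-0.008,-0.03,0.005,-0.003,-0.001,-0.02],[1,-0.015,-0.055,0.01,-0.005,-0.002,-0.042],[1,-0.023,-0.085,0.015,-0.008,-0.003,-0.065],[1,-0.0306,-0.1125,0.0177,-0.0105,-0.0039,-0.0875],[1,-0.0306,-0.1125,0.0177,-0.0105,-0.0039,-0.1086]]
  ]
}}

```text
clock: 20.5
position: [0.4975, 0.1342, 0.227]
tool_rot: [-3.139, 0.005, 0.797]
force: [0.2, -1.1, -0.8]
grip_width: 0.0853
finger_force: 0.0
```

Call:
{"fn": "move_arm", "kwargs": {
  "moves": [
    [[1,0.016,-0.033,0,0,0,-0.023],[1,0.032,-0.065,0,0,0,-0.046],[1,0.048,-0.098,0,0,0,-0.07],[1,0.063,-0.131,0,0,0,-0.093],[1,0.0778,-0.1626,0,0,0,-0.1156]]
  ]
}}

```text
clock: 21.0
position: [0.4382, 0.3014, 0.2275]
tool_rot: [-3.138, 0.002, 1.518]
force: [0.7, 0.3, -0.0]
grip_width: 0.0857
finger_force: 0.0
```

Call:
{"fn": "move_arm", "kwargs": {
  "moves": [
    [[1,0.017,-0.01,0.03,0,0,0],[1,0.034,-0.019,0.06,0,0,0],[1,0.034,-0.019,0.1,0,0,0],[1,0.034,-0.019,0.1,0,0,0],[1,0.034,-0.019,0.1,0,0,0]]
  ]
}}

```text
clock: 21.5
position: [0.4224, 0.3341, 0.1286]
tool_rot: [-3.138, 0.003, 1.51]
force: [-0.3, -0.6, 0.6]
grip_width: 0.0854
finger_force: 0.0
```

Run:
```python
from h import *
print(bot.observe()["position"],bot.observe()["tool_rot"])
P=bot.camera_params("top"); im=bot.grab_frame("top")
cv2.imwrite("pics/t3.png",cv2.resize(im[135:275,165:505,::-1],None,fx=2.35,fy=2.35,interpolation=cv2.INTER_CUBIC))
H=cv2.cvtColor(im,cv2.COLOR_RGB2HSV).astype(int); v=H[...,2]
m=np.zeros(v.shape,bool); m[160:255,285:395]=(v<60)[160:255,285:395]
for c in blobs(m,200): print(rect(P,c,.137))
g=down(86.6); chain([[([.4226,.3347,.06],g)],[([.4226,.3347,.006],g)]])
```

```text
[0.42241262 0.33414001 0.12857447] [-3.13814606e+00  3.05572314e-03  1.51044575e+00]
(array([540.3,  29.2], dtype=float32), array([35. , 89.6], dtype=float32), np.float32(5.77))
[0.0002, -0.0003, 0.0696, -0.0003, 0.0002, -0.0002]
--
[0.0, -0.0, 0.054, 0.0, 0.0, 0.0]
--
```

View pics/t3.png

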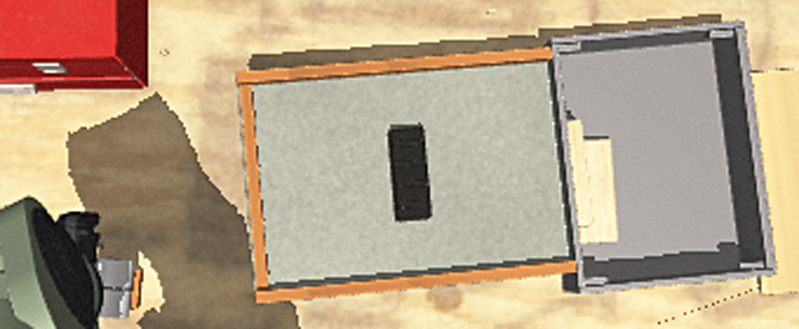

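The chock lies square in the middle of the cleared stand, at (409,172) in the crop. Now I grasp the nearer roller.

Call:
{"fn": "move_arm", "kwargs": {
  "moves": [
    [[1,0,0,0.04,0,0,0],[1,0,0,0.07,0,0,0],[1,0,0,0.1,0,0,0],[1,0,0,0.1225,0,0,0],[1,0,0,0.1225,0,0,0]]
  ]
}}

```text
clock: 22.05
position: [0.4222, 0.3344, 0.0057]
tool_rot: [-3.138, 0.002, 1.511]
force: [-0.2, -0.4, 0.1]
grip_width: 0.0854
finger_force: 0.0
```

Call:
{"fn": "move_arm", "kwargs": {
  "moves": [
    [[0.85,0,0,0,0,0,0],[0.75,0,0,0,0,0,0],[0.65,0,0,0,0,0,0],[0.6,0,0,0,0,0,0],[0.6,0,0,0,0,0,0]]
  ],
  "force": 50
}}

```text
clock: 22.55
position: [0.4232, 0.3357, 0.0083]
tool_rot: [-3.141, -0.001, 1.511]
force: [-1.5, -1.0, 15.2]
grip_width: 0.0603
finger_force: 50.3
```

Run:
```python
from h import *
o=bot.observe(); q=o["position"]; print(q,o["tool_rot"],o["grip_width"])
g=down(86.6); t=down(96.1)
def w(y,h): r=S(0,y); r[2]=h; return r
chain([[([q[0],q[1],.2],g)],[([.50,.19,.21],t)],[(w(195,.20),t)],[(w(192,.135),t)]])
print(S(0,192,22))
```

```text
[0.42317684 0.33569996 0.00826048] [-3.14136406e+00 -1.15475370e-03  1.51135287e+00] 0.060276501001976235
[0.0002, -0.0, -0.1917, -0.0, -0.0002, -0.0]
--
[-0.1409, 0.0853, -0.01, 0.0, 0.0, -0.0264]
--
[-0.1223, 0.0234, 0.01, 0.0, 0.0, 0.0]
--
[-0.003, -0.0, 0.065, 0.0, 0.0, 0.0]
--
[0.5365973  0.06791289 0.13544   ]
```

Call:
{"fn": "move_arm", "kwargs": {
  "moves": [
    [[0.6,0,0,-0.02,0,0,0],[0.6,0,0,-0.06,0,0,0],[0.6,0,0,-0.1,0,0,0],[0.6,0,0,-0.145,0,0,0],[0.6,0,0,-0.192,0,0,0]]
  ]
}}

```text
clock: 23.05
position: [0.4222, 0.3347, 0.2009]
tool_rot: [-3.139, 0.001, 1.511]
force: [0.6, 1.7, -2.9]
grip_width: 0.0596
finger_force: 55.9
```

Call:
{"fn": "move_arm", "kwargs": {
  "moves": [
    [[0.6,-0.03,0.018,-0.002,0,0,-0.006],[0.6,-0.065,0.04,-0.004,0,0,-0.012],[0.6,-0.105,0.062,-0.007,0,0,-0.019],[0.6,-0.141,0.0853,-0.01,0,0,-0.0264],[0.6,-0.141,0.0853,-0.01,0,0,-0.0264]]
  ]
}}

```text
clock: 23.55
position: [0.5019, 0.1835, 0.2101]
tool_rot: [3.141, 0.002, 1.671]
force: [-1.2, 0.8, -2.4]
grip_width: 0.0593
finger_force: 56.2
```

Call:
{"fn": "move_arm", "kwargs": {
  "moves": [
    [[0.6,-0.03,0.006,0.003,0,0,0],[0.6,-0.07,0.013,0.006,0,0,0],[0.6,-0.1,0.019,0.01,0,0,0],[0.6,-0.119,0.0234,0.01,0,0,0],[0.6,-0.119,0.0234,0.01,0,0,0]]
  ]
}}

```text
clock: 24.05
position: [0.5358, 0.0706, 0.1993]
tool_rot: [-3.14, 0.001, 1.673]
force: [0.1, 0.7, -2.1]
grip_width: 0.0595
finger_force: 56.1
```

Run:
```python
from h import *
o=bot.observe(); q=o["position"]; print(q,o["tool_rot"],o["grip_width"])
t=down(96.1)
def w(y,h): r=S(0,y); r[2]=h; return r
chain([[(w(199,.125),t)],[(w(199,.118),t)]])
```

```text
[0.53580181 0.07060366 0.19925247] [-3.14043685e+00  1.41030586e-03  1.67302668e+00] 0.059516851896737985
[0.0043, 0.0006, 0.0742, -0.0002, 0.0002, -0.0007]
--
[0.0, -0.0, 0.007, 0.0, 0.0, 0.0]
--
```

Call:
{"fn": "move_arm", "kwargs": {
  "moves": [
    [[0.6,0.0043,0,0.03,0,0,0],[0.6,0.0043,0,0.06,0,0,0],[0.6,0.0043,0,0.074,0,0,0],[0.6,0.0043,0,0.079,0,0,0],[0.6,0.0043,0,0.079,0,0,0]]
  ]
}}

```text
clock: 24.55
position: [0.5348, 0.0778, 0.1196]
tool_rot: [-3.139, 0.001, 1.677]
force: [0.9, -0.4, -2.8]
grip_width: 0.0595
finger_force: 55.9
```

Call:
{"fn": "move_arm", "kwargs": {
  "moves": [
    [[0.6,0,0,0.001,0,0,0],[0.6,0,0,0.002,0,0,0],[0.6,0,0,0.003,0,0,0],[0.6,0,0,0.003,0,0,0]]
  ]
}}

```text
clock: 24.95
position: [0.5349, 0.0777, 0.1166]
tool_rot: [-3.14, 0.001, 1.677]
force: [-0.6, 0.8, 1.6]
grip_width: 0.0595
finger_force: 56.8
```

Call:
{"fn": "move_arm", "kwargs": {
  "moves": [
    [[0.6,-0.002,0,-0.0003,0,0,0],[0.6,-0.004,0,-0.0002,0,0,0],[0.6,-0.006,0,0,0,0,0],[0.6,-0.007,0,0.0001,0,0,0],[0.6,-0.007,0,0.0001,0,0,0]]
  ]
}}

```text
clock: 25.45
position: [0.5355, 0.0704, 0.1161]
tool_rot: [-3.139, 0.001, 1.677]
force: [-0.6, 0.0, -0.6]
grip_width: 0.0592
finger_force: 56.3
```

Call:
{"fn": "move_arm", "kwargs": {
  "moves": [
    [[0.6,-0.001,0,0.0001,0,0,0],[0.6,-0.002,0,0.0002,0,0,0],[0.6,-0.002,0,0.0002,0,0,0]]
  ]
}}

```text
clock: 25.75
position: [0.5357, 0.0687, 0.116]
tool_rot: [-3.139, 0.001, 1.677]
force: [-0.9, 0.8, 1.3]
grip_width: 0.0596
finger_force: 56.5
```

Call:
{"fn": "move_arm", "kwargs": {
  "moves": [
    [[0.6,-0.0005,0,0.0001,0,0,0],[0.6,-0.001,0,0.0001,0,0,0],[0.6,-0.001,0,0.0001,0,0,0]]
  ]
}}

```text
clock: 26.05
position: [0.5358, 0.0677, 0.1159]
tool_rot: [-3.139, 0.001, 1.677]
force: [-0.1, 3.2, 4.7]
grip_width: 0.0597
finger_force: 56.8
```

Call:
{"fn": "move_arm", "kwargs": {
  "moves": [
    [[0.6,-0.0005,0,0,0,0,0],[0.6,-0.001,0,0.0001,0,0,0],[0.6,-0.001,0,0.0001,0,0,0]]
  ]
}}

```text
clock: 26.35
position: [0.5359, 0.0668, 0.1158]
tool_rot: [-3.139, 0.001, 1.677]
force: [-1.0, 3.6, 4.7]
grip_width: 0.0593
finger_force: 57.1
```

Call:
{"fn": "move_arm", "kwargs": {
  "moves": [
    [[0.75,0.0005,0,0,0,0,0],[0.85,0.0005,0,0,0,0,0],[0.9,0.0005,0,0,0,0,0],[0.9,0.0005,0,-0.005,0,0,0],[0.9,0.0005,0,-0.03,0,0,0]]
  ]
}}

```text
clock: 26.85
position: [0.5346, 0.0669, 0.1446]
tool_rot: [-3.136, 0.002, 1.677]
force: [0.2, 0.5, 0.4]
grip_width: 0.0771
finger_force: 0.0
```

Call:
{"fn": "move_arm", "kwargs": {
  "moves": [
    [[1,0,0,-0.04,0,0,0],[1,0.02,0,-0.08,0,0,0],[1,0.06,0,-0.09,0,0,0],[1,0.105,0,-0.09,0,0,0],[1,0.15,0,-0.09,0,0,0]]
  ]
}}

```text
clock: 27.35
position: [0.5199, 0.2179, 0.2366]
tool_rot: [-3.14, 0.0, 1.677]
force: [0.7, -0.1, -0.1]
grip_width: 0.0855
finger_force: 0.0
```

Run:
```python
from h import *
o=bot.observe(); q=o["position"]; print(q,o["tool_rot"],o["grip_width"])
im=bot.grab_frame("scene"); cv2.imwrite("pics/s5.png",im[130:280,250:420,::-1].repeat(3,0).repeat(3,1))
g=down(86.6)
chain([[([.424,.385,.22],g)],[([.424,.3915,.10],g)],[([.424,.3915,.006],g)]])
```

```text
[0.51988825 0.21793831 0.23662909] [-3.14033219e+00  9.08295618e-05  1.67650848e+00] 0.08547757799260387
[0.1683, -0.0755, 0.0163, -0.0004, -0.0004, 0.0275]
--
[0.0065, -0.0004, 0.12, 0.0, 0.0, 0.0]
--
[0.0, -0.0, 0.094, 0.0, 0.0, 0.0]
--
```

View pics/s5.png

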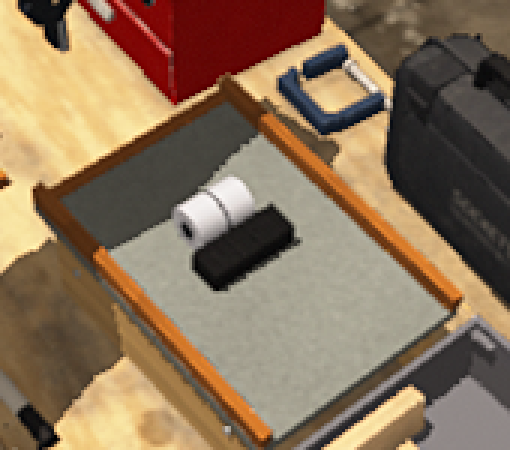

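Roller 1 rests against the chock, at (215,210) in the crop. Now the second roller.

Call:
{"fn": "move_arm", "kwargs": {
  "moves": [
    [[1,0.035,-0.015,0.003,0,0,0.006],[1,0.075,-0.033,0.006,0,0,0.013],[1,0.118,-0.053,0.011,0,0,0.02],[1,0.1683,-0.0755,0.016,0,0,0.0275],[1,0.1683,-0.0755,0.016,0,0,0.0275]]
  ]
}}

```text
clock: 27.9
position: [0.4231, 0.3809, 0.2189]
tool_rot: [-3.137, 0.001, 1.51]
force: [0.6, 0.4, 0.2]
grip_width: 0.0857
finger_force: 0.0
```

Call:
{"fn": "move_arm", "kwargs": {
  "moves": [
    [[1,0.0065,0,0.03,0,0,0],[1,0.0065,0,0.07,0,0,0],[1,0.0065,0,0.11,0,0,0],[1,0.0065,0,0.13,0,0,0],[1,0.0065,0,0.13,0,0,0]]
  ]
}}

```text
clock: 28.4
position: [0.4264, 0.3807, 0.0874]
tool_rot: [-3.137, 0.005, 1.504]
force: [1.2, -0.4, 1.0]
grip_width: 0.0854
finger_force: 0.0
```

Run:
```python
from h import *
g=down(86.6)
chain([[([.424,.3915,.04],g)],[([.424,.3915,.006],g)]])
```

```text
[0.0109, -0.0029, 0.0474, -0.0008, 0.0008, -0.0011]
--
[0.0, -0.0, 0.034, 0.0, 0.0, 0.0]
--
```

Call:
{"fn": "move_arm", "kwargs": {
  "moves": [
    [[1,0.008,-0.002,0.01,0,0,0],[1,0.011,-0.003,0.03,0,0,0],[1,0.011,-0.003,0.047,0,0,0],[1,0.011,-0.003,0.047,0,0,0],[1,0.011,-0.003,0.047,0,0,0]]
  ]
}}

```text
clock: 28.9
position: [0.4253, 0.3938, 0.0437]
tool_rot: [-3.14, 0.0, 1.505]
force: [0.6, 0.0, 1.1]
grip_width: 0.0853
finger_force: 0.0
```

Call:
{"fn": "move_arm", "kwargs": {
  "moves": [
    [[1,-0.0025,-0.001,0.015,0,0,0],[1,-0.0025,-0.001,0.03,0,0,0],[1,-0.0025,-0.001,0.0375,0,0,0],[1,-0.0025,-0.001,0.0375,0,0,0],[1,-0.0025,-0.001,0.0375,0,0,0]]
  ]
}}

```text
clock: 29.4
position: [0.4238, 0.3909, 0.0054]
tool_rot: [-3.139, 0.001, 1.504]
force: [0.5, -0.3, 1.0]
grip_width: 0.0857
finger_force: 0.0
```

Call:
{"fn": "move_arm", "kwargs": {
  "moves": [
    [[0.85,0,0,0,0,0,0],[0.75,0,0,0,0,0,0],[0.65,0,0,0,0,0,0],[0.6,0,0,0,0,0,0],[0.6,0,0,0,0,0,0]]
  ],
  "force": 50
}}

```text
clock: 29.9
position: [0.4241, 0.391, 0.0058]
tool_rot: [-3.14, 0.0, 1.504]
force: [0.3, -1.7, 7.4]
grip_width: 0.0596
finger_force: 52.2
```

Run:
```python
from h import *
o=bot.observe(); q=o["position"]; print(q,o["tool_rot"],o["grip_width"])
g=down(86.3); t=down(96.1)
def w(y,h): r=S(0,y); r[2]=h; return r
chain([[([q[0],q[1],.2],g)],[([.49,.23,.21],t)],[(w(246,.20),t)],[(w(246,.123),t)]])
```

```text
[0.42406151 0.39101423 0.00580889] [-3.14009881e+00  4.04473586e-04  1.50435711e+00] 0.05962127798536043
[-0.0001, -0.0003, -0.1942, -0.0002, 0.0001, -0.0003]
--
[-0.1564, 0.0762, -0.01, 0.0, 0.0, -0.0272]
--
[-0.1121, 0.0291, 0.01, 0.0, 0.0, 0.0]
--
[0.0, -0.0, 0.077, 0.0, 0.0, 0.0]
--
```

Call:
{"fn": "move_arm", "kwargs": {
  "moves": [
    [[0.6,0,0,-0.02,0,0,0],[0.6,0,0,-0.06,0,0,0],[0.6,0,0,-0.1,0,0,0],[0.6,0,0,-0.145,0,0,0],[0.6,0,0,-0.194,0,0,0]]
  ]
}}

```text
clock: 30.4
position: [0.4236, 0.3905, 0.2006]
tool_rot: [-3.139, 0.002, 1.504]
force: [0.4, 1.7, -1.4]
grip_width: 0.0593
finger_force: 54.9
```

Call:
{"fn": "move_arm", "kwargs": {
  "moves": [
    [[0.6,-0.03,0.015,-0.002,0,0,-0.006],[0.6,-0.07,0.034,-0.004,0,0,-0.012],[0.6,-0.115,0.056,-0.007,0,0,-0.019],[0.6,-0.1564,0.0762,-0.01,0,0,-0.0272],[0.6,-0.1564,0.0762,-0.01,0,0,-0.0272]]
  ]
}}

```text
clock: 30.9
position: [0.4921, 0.2235, 0.2102]
tool_rot: [-3.141, 0.002, 1.669]
force: [0.2, 1.4, -1.3]
grip_width: 0.0596
finger_force: 55.1
```

Call:
{"fn": "move_arm", "kwargs": {
  "moves": [
    [[0.6,-0.03,0.008,0.003,0,0,0],[0.6,-0.065,0.017,0.006,0,0,0],[0.6,-0.095,0.025,0.01,0,0,0],[0.6,-0.112,0.029,0.01,0,0,0],[0.6,-0.112,0.029,0.01,0,0,0]]
  ]
}}

```text
clock: 31.4
position: [0.5307, 0.1189, 0.1993]
tool_rot: [-3.139, 0.002, 1.671]
force: [-0.7, 1.1, -1.5]
grip_width: 0.0593
finger_force: 55.1
```

Run:
```python
from h import *
o=bot.observe(); print(o["position"],o["tool_rot"],o["grip_width"])
t=down(96.1)
def w(y,h): r=S(0,y); r[2]=h; return r
chain([[(w(246,.122),t)],[(w(246,.118),t)]])
```

```text
[0.53074141 0.11887018 0.19928867] [-3.13922860e+00  1.68564822e-03  1.67136137e+00] 0.059334651019977334
[0.0028, 0.0006, 0.0773, -0.0004, 0.0003, -0.0009]
--
[0.0, -0.0, 0.004, 0.0, 0.0, 0.0]
--
```

Call:
{"fn": "move_arm", "kwargs": {
  "moves": [
    [[0.6,0.003,0,0.03,0,0,0],[0.6,0.003,0,0.06,0,0,0],[0.6,0.003,0,0.075,0,0,0],[0.6,0.003,0,0.078,0,0,0],[0.6,0.003,0,0.078,0,0,0]]
  ]
}}

```text
clock: 31.9
position: [0.5296, 0.1249, 0.1213]
tool_rot: [-3.139, 0.001, 1.676]
force: [0.0, 0.3, -1.9]
grip_width: 0.0598
finger_force: 55.0
```

Call:
{"fn": "move_arm", "kwargs": {
  "moves": [
    [[0.6,0,0,0.001,0,0,0],[0.6,0,0,0.002,0,0,0],[0.6,0,0,0.003,0,0,0],[0.6,0,0,0.003,0,0,0]]
  ]
}}

```text
clock: 32.3
position: [0.5299, 0.1245, 0.1184]
tool_rot: [-3.14, 0.001, 1.675]
force: [-0.1, -0.9, -2.1]
grip_width: 0.0596
finger_force: 55.0
```

Call:
{"fn": "move_arm", "kwargs": {
  "moves": [
    [[0.6,0,0,0.0005,0,0,0],[0.6,0,0,0.001,0,0,0],[0.6,0,0,0.0015,0,0,0],[0.6,0,0,0.0015,0,0,0]]
  ]
}}

```text
clock: 32.7
position: [0.5298, 0.1244, 0.1174]
tool_rot: [-3.139, 0.0, 1.675]
force: [-6.6, -1.3, 14.9]
grip_width: 0.0594
finger_force: 57.0
```

Call:
{"fn": "move_arm", "kwargs": {
  "moves": [
    [[0.6,-0.003,0,0.0002,0,0,0],[0.6,-0.006,0,0.0004,0,0,0],[0.6,-0.009,0,0.0006,0,0,0],[0.6,-0.011,0,0.0008,0,0,0],[0.6,-0.011,0,0.0008,0,0,0]]
  ]
}}

```text
clock: 33.2
position: [0.5317, 0.1143, 0.1167]
tool_rot: [-3.141, -0.001, 1.676]
force: [-1.3, 3.6, 10.9]
grip_width: 0.0593
finger_force: 56.4
```

Call:
{"fn": "move_arm", "kwargs": {
  "moves": [
    [[0.6,0,0,-0.0009,0,0,0],[0.6,-0.001,0,-0.0008,0,0,0],[0.6,-0.002,0,-0.0007,0,0,0],[0.6,-0.003,0,-0.0006,0,0,0],[0.6,-0.003,0,-0.0006,0,0,0]]
  ]
}}

```text
clock: 33.7
position: [0.5313, 0.1103, 0.1165]
tool_rot: [-3.139, 0.001, 1.675]
force: [-0.4, 0.3, 1.1]
grip_width: 0.0595
finger_force: 55.4
```

Call:
{"fn": "move_arm", "kwargs": {
  "moves": [
    [[0.6,-0.0005,0,0,0,0,0],[0.6,-0.001,0,0.0001,0,0,0],[0.6,-0.001,0,0.0001,0,0,0]]
  ]
}}

```text
clock: 34.0
position: [0.5313, 0.1097, 0.1164]
tool_rot: [-3.139, 0.001, 1.676]
force: [-0.6, 2.8, 2.2]
grip_width: 0.0591
finger_force: 55.6
```

Call:
{"fn": "move_arm", "kwargs": {
  "moves": [
    [[0.75,0,0,0,0,0,0],[0.85,0,0,0,0,0,0],[0.9,0,0,0,0,0,0],[0.9,0,0,-0.005,0,0,0],[0.9,0,0,-0.03,0,0,0]]
  ]
}}

```text
clock: 34.5
position: [0.5302, 0.1092, 0.1452]
tool_rot: [-3.136, 0.002, 1.675]
force: [0.2, 0.1, 0.8]
grip_width: 0.077
finger_force: 0.0
```

Call:
{"fn": "move_arm", "kwargs": {
  "moves": [
    [[1,0,0,-0.04,0,0,0],[1,0.02,0,-0.08,0,0,0],[1,0.06,-0.02,-0.09,0,0,0],[1,0.105,-0.04,-0.09,0,0,0],[1,0.15,-0.06,-0.09,0,0,0]]
  ]
}}

```text
clock: 35.0
position: [0.4554, 0.2538, 0.2373]
tool_rot: [-3.14, -0.0, 1.674]
force: [1.4, 1.4, -0.5]
grip_width: 0.0855
finger_force: 0.0
```

Call:
{"fn": "move_arm", "kwargs": {
  "moves": [
    [[1,0.03,-0.01,0,0,0,0],[1,0.06,-0.02,0,0,0,0],[1,0.06,-0.02,0,0,0,0],[1,0.06,-0.02,0,0,0,0],[1,0.06,-0.02,0,0,0,0]]
  ]
}}

```text
clock: 35.5
position: [0.4306, 0.3092, 0.2366]
tool_rot: [-3.139, 0.001, 1.674]
force: [-0.4, -1.1, 0.2]
grip_width: 0.0855
finger_force: 0.0
```

Run:
```python
from h import *
im=bot.grab_frame("scene"); cv2.imwrite("pics/s6.png",im[130:380,240:540,::-1].repeat(2,0).repeat(2,1))
P=bot.camera_params("top"); im=bot.grab_frame("top"); H=cv2.cvtColor(im,cv2.COLOR_RGB2HSV).astype(int); s,v=H[...,1],H[...,2]
m=np.zeros(v.shape,bool); m[160:255,285:395]=(v<60)[160:255,285:395]
for c in blobs(m,200): print("chock",rect(P,c,.137))
m[:]=0; m[180:245,285:395]=((v>185)&(s<25))[180:245,285:395]
for c in blobs(m,60): print("rollers",rect(P,c,.14))
o=bot.observe(); print(o["position"],o["force"])
```

```text
chock (array([540.3,  29.1], dtype=float32), array([35.1, 89.6], dtype=float32), np.float32(6.16))
rollers (array([532.5,  27.2], dtype=float32), array([146.4, 250.3], dtype=float32), np.float32(90.99))
[0.43065447 0.3091413  0.23655947] [-0.55516218 -0.4809436  -0.43935006]
```

View pics/s6.png

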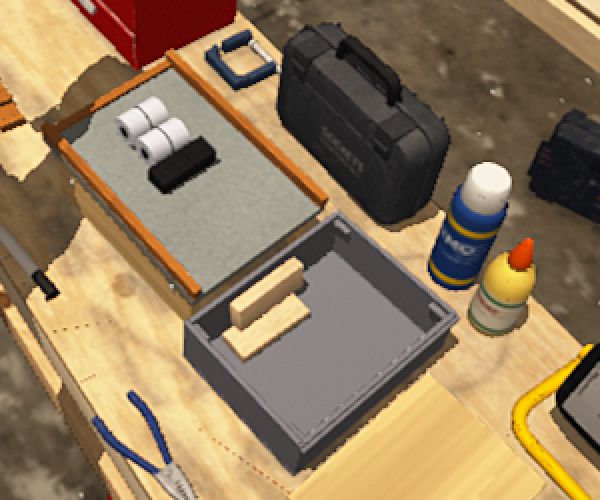

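Both rollers sit uphill of the chock, at (142,115) and (163,138), and the offcuts are in the tub. One close top view will check the contact.

Run:
```python
from h import *
im=bot.grab_frame("top"); cv2.imwrite("pics/t6.png",cv2.resize(im[180:250,290:380,::-1],None,fx=8,fy=8,interpolation=cv2.INTER_CUBIC))
P=bot.camera_params("top")
for y in (190,234): print(((proj(P,S(0,y,22))-[290,180])*8).round())
```

```text
[262. 237.]
[108. 250.]
```

View pics/t6.png

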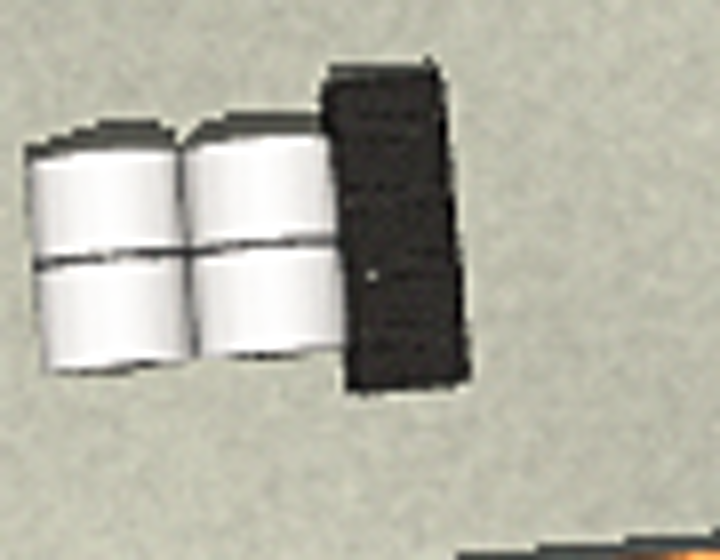

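The rollers touch each other at x≈185 and the first touches the chock at x≈335. The arm is clear, so I hand the job in.

```bash
python3 -c "
from workcell import bot
print(bot.job_done())"
```

```text
the job is handed in; nothing more can be done
None
```

The job is handed in (the system returned no verdict): the lid is flat on the bench, both offcuts present (3 and 4) are in the tub, and the two rollers rest in line against the chock at the middle of the stand.

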